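# Close the sample chamber with its click-stop cap

### The job

Close the sample chamber: set the fluted click-stop cap over the chamber's neck, feel for the place where its teeth drop between the lugs inside so that it sits fully home, then turn it clockwise (seen from above) until its ratchet has clicked at least once, stopping before a third click. Press only gently: the neck rides on springs and must not be forced down by 3 mm (18 N) or more; let go of the cap and leave the other things on the bench where they are.

Things in the scene. Friction and masses are not known exactly. Their poses are not given: they have to be found in the camera images.
- cap: loose black fluted click-stop cap: plastic cylinder 60 mm in diameter, 46 mm high, about 0.2 kg, standing upright on its open skirt; origin at the centre of its underside, z up its axis, x towards the pointer ridge on its top. The skirt (bore 51 mm) goes 16 mm deep over the neck, then the cap's roof rests on the neck's rim. The other round black thing (cover) is a low disc with a knob
- cap_grip (a point): point on the cap's axis 30 mm above its underside: grip the shell round its sides here, in any direction, firmly (40 to 60 N)
- cap_mark (a point): outer part of the pointer ridge on the cap's shell: 20 mm out from the axis along the cap's x, 46 mm above its underside. Turning the shell clockwise relative to the insert moves it to negative y in the frame of teeth: 8.1 mm after one click, 14.9 mm after two
- teeth: steel insert inside the cap; origin and z as the cap's; its x is in line with the cap's x at the start. It turns in the shell only through the ratchet: 15 clicks a turn (24 degrees each), the same both ways, slipping at about 0.2 to 0.4 N m at the hand. The torque rises quickly, drops suddenly near half of the click, and from there the shell settles in the next notch
- tooth_tip (a point): tip of one of the insert's three downward teeth, which stand 120 degrees apart: 15.5 mm off the axis along the insert's x, 8 mm above the cap's underside. Teeth are 4 mm wide, 12.5 to 18.5 mm off the axis
- chamber: the fixed sample chamber: white base disc 120 mm in diameter, steel cone up to a shoulder 68 mm in diameter at 60 mm height, then (on springs: 6 N per mm, at most 3 mm) an upright aluminium neck of 48 mm outside diameter, tapering to 45 mm over its last 4.5 mm; rim 90 mm above the bench; origin at the centre of its underside, z up
- neck_top (a point): centre of the neck's rim, 90 mm above the bench, z up. With the cap home its underside lies 16 mm below this point; with the teeth standing on the lugs it lies only 10 mm below. Turning the cap by at most about 40 degrees then brings the teeth over the gaps (each about 20 degrees of play) and it can be pressed home
- lug_tops (a point): point on the neck's axis 2 mm below the rim, level with the tops of six upright lugs 60 degrees apart (4 mm wide, 12.5 to 18.5 mm off the axis, 8 mm high) on a collar in the neck. The collar's angle differs each time and is not measured. It turns clockwise with a drag of about 0.04 N m for 10 to 95 degrees to a hard stop, also not measured; only then does the ratchet slip
- vial: small glass vial, 22 mm in diameter, 48 mm high, standing loose about 90 mm from the cap; origin at the centre of its underside; do not disturb
- cover: loose black disc 48 mm in diameter with a small knob, 22 mm high overall, not needed; origin at the centre of its underside
- pin_rack: loose aluminium block 70 x 110 x 22 mm with eight sample pins, 48 mm high overall; origin at the centre of its underside; do not disturb
- gonio_head: loose goniometer head, about 44 mm wide and 66 mm high; origin at the centre of its underside; do not disturb
Not all that is in view belongs to the job. What is shaped like the cap but red is not meant.

How it is judged:
By the outcome, as a careful person would: the job done as asked, in the order asked, and still so for the second after the job is handed in, with the robot touching nothing.
It also fails if it takes over 67 s, if anything falls off the work surface, if the arm or the gripper's body presses on something with over 40 N, if the wrist force passes 120 N, or if a joint passes its speed limit or range.

### The arm

A 6-joint arm with a two-finger parallel gripper is mounted at the origin on the work surface. World frame = base frame: x ahead of the robot, y to its left, z up, the work surface at z = 0. Lengths are in m, angles in rad, forces in N, time in s.
With the tool pointing down it reaches from about 0.25 to 0.725 m from the base axis. Payload 4 kg.
Tool frame: the origin (TCP) lies on the centre line of the jaws, within the pads' length; the fingertips stand 17 mm ahead of it and the grasp point (between the pads) lies 2 mm behind it; z points along the fingers, y is the direction in which the jaws open and shut (so a half turn about z gives the same grasp; the last joint's range is limited). The gripper opens to 85 mm and grips with 20 to 120 N. Pads are 22 mm wide; open, the fingers measure 114 mm over their backs; the gripper's body (76 mm by 85 mm) begins 54 mm behind the grasp point. The pads swing forward as they close: fully open they stand 13 mm farther back than shut.
Start: joints at [-1.115, 0.241, 0.005, 1.335, 0, 1.571], TCP at [0.22, -0.449, 0.248] pointing down, gripper open.
Joint ranges: [-2.72, 2.72], [-1.05, 1.87], [-1.09, 1.28], [-1.99, 2.15], [-1.42, 1.44], [-3.14, 3.14]. Speed limits (rad/s): [2.79, 2.79, 3.14, 3.14, 3.14, 3.14].

### API

Orientations are given as a rotation vector (axis times angle).
In Python, from workcell import robot gives the robot as it stands. The module is installed in compiled form; this text tells all that it offers.
- The arm moves only by the tool step_arm, never from a script. Its argument "deltas" is one flat list of numbers, 7 for each row, row after row: the shift along the world's x, y, z in m, then the turn, a rotation vector about the world's x, y, z in degrees, then the finger opening in m, from 0 to 0.0854. A call has exactly 5 rows; each row shifts and turns the commanded pose from where the row before left it; what a row does not reach is not made up. A row lasts 1/10 s, in which the tool goes at most 50 mm and 8.59 degrees, less where a joint would pass 70% of its speed; a pose out of reach is approached as far as the arm can. A call is refused whole if a number of a shift passes 0.05 or a number of a turn 8.59, either way. A call with a gripper value outside its range is refused whole. The fingers move at their own pace and stop on an object; "grip_force" is the grip in N (left out, the last holds). Time passes only in rows, so rows that do not move let the fingers close, or fill a call up. It gives the time, the measured TCP pose, the force and the opening at its end, in the units of the state.
- robot.state(): the state, without advancing time (a new reading comes with each control period).
- robot.snapshot(name): name is "side" or "top" or "wrist"; returns a dict with "image" (384x512x3 uint8, blue, green, red), "fx", "fy", "cx", "cy" (pixels), "xyz" and "rotation" of the camera in the world; the wrist camera has in their place "tool_from_camera" (4x4, takes a point from camera to tool coordinates, whose origin is the TCP and whose axes are the flange's). Camera axes: x right, y up, looking along -z (the intrinsics and any distortion apply to the point x, -y, -z); pixel columns grow to the right and rows downward; lengths in m; the calibration is good to about 2 mm. A picture is of the moment at which its call begins: read the wrist's pose just before it. There is no depth.
- robot.sign_off(): hands the job in, once; it reports no verdict.
The state is a dict: "time": time; "q": joint angles; "joint_vel": joint speeds; "tau": joint torques, N m; "position": TCP position; "tool_rot": TCP orientation; "ft_force": force on the tool from outside, world axes, zero at the start; "moment": the same for the moment, N m; "finger_gap": opening from 0.0 (shut) to 1.0 (fully open).
Only numpy, scipy, OpenCV 4.12 (cv2) and the standard library are available. Lean on these libraries where they do the work, as an engineer would, in place of code of your own. Each camera call takes 0.05 s, during which the arm holds its last target. There are 200 camera calls.

## Working session

There is one attempt and no reset: what is moved stays moved. The work goes in short steps, Python scripts to look and compute and a tool call to move; the robot and the scene stay as the last step left them, time stands still between calls to the robot, and variables do not carry over. Pictures are saved under pics/ and viewed, about 8 in all and at most 12, crops included, and the job is handed in when it is done.

Besides the shell and the picture viewer there is one more tool, called as name(argument=value, ...), one argument or row to a line, values as JSON. step_arm: Moves the arm, as the interface text tells. Its arguments: {"type":"object","properties":{"deltas":{"type":"array","items":{"type":"number"}},"grip_force":{"type":"number"}},"required":["deltas"]}

```bash
mkdir -p pics; python3 - <<'E'
from workcell import robot
import cv2,numpy as np,pickle
s=robot.state();print(s)
d={}
for n in("top","side"):
    p=robot.snapshot(n);d[n]=p;print(n,{k:v for k,v in p.items() if k!="image"})
pickle.dump(d,open("d0.pkl","wb"))
cv2.imwrite("pics/top0.png",d["top"]["image"]);cv2.imwrite("pics/side0.png",d["side"]["image"])
E
```

```text
{'time': 0.0, 'q': array([-1.11500248e+00,  2.41428185e-01,  3.69681797e-03,  1.33516251e+00,
        2.47496807e-05,  1.57080127e+00]), 'joint_vel': array([-0.00115884,  0.0003293 , -0.00140367,  0.0011264 ,  0.0008321 ,
       -0.00070279]), 'tau': array([ 3.40976885e-04, -3.72317219e+01,  2.52408922e+01,  1.71265175e-02,
       -4.46744252e-05, -1.00383804e-05]), 'position': array([ 0.21983201, -0.44841841,  0.24739484]), 'tool_rot': array([-3.05836843e+00, -7.09307391e-01,  7.06072854e-04]), 'ft_force': array([0.20308203, 1.15600444, 0.55232912]), 'moment': array([-0.01277693,  0.02149016, -0.00654412]), 'finger_gap': 1.0017265649691578}
top {'fx': 360.9600141736406, 'fy': 360.9600141736406, 'cx': 257.02740412546365, 'cy': 190.69821249163016, 'xyz': array([0.38812216, 0.09657581, 0.80671167]), 'rotation': array([ 0.17814891, -0.18362021, -1.60406583])}
side {'fx': 369.67338752122174, 'fy': 369.67338752122174, 'cx': 262.1242491552744, 'cy': 189.26436429002075, 'xyz': array([ 0.50705406, -0.41345602,  0.66716047]), 'rotation': array([ 0.68589605, -0.03718564, -0.06984125])}
```

View pics/top0.png

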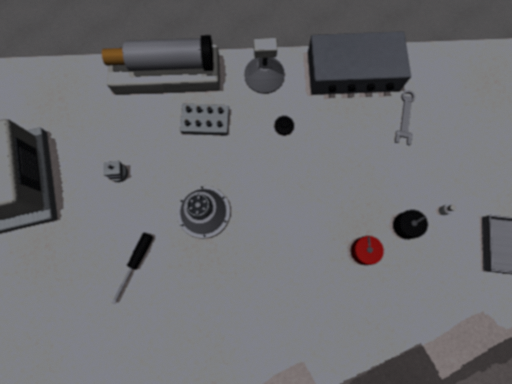

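View pics/side0.png

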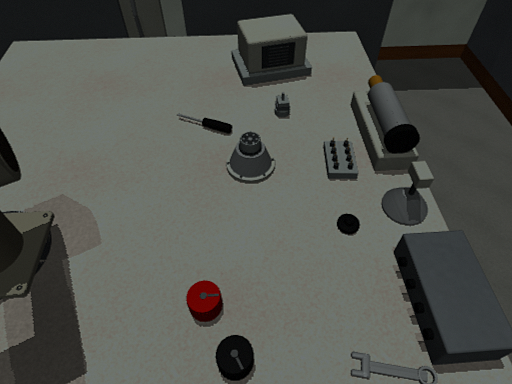

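The top view shows the black cap at (411,224) with its ridge pointing to about (421,219), the vial at (447,209), the red decoy at (368,250), and the chamber rim at about (199,206). The side view shows the cap at (235,356) and the rim at about (250,140).

```bash
cat > h.py <<'E'
import numpy as np,cv2
from scipy.spatial.transform import Rotation as R
def pose(p,s=None):
    if "xyz" in p: return np.array(p["xyz"]),R.from_rotvec(p["rotation"]).as_matrix()
    T=np.eye(4);T[:3,:3]=R.from_rotvec(s["tool_rot"]).as_matrix();T[:3,3]=s["position"]
    T=T@p["tool_from_camera"];return T[:3,3],T[:3,:3]
def ray(p,u,v,s=None):
    o,M=pose(p,s);d=M@np.array([(u-p["cx"])/p["fx"],-(v-p["cy"])/p["fy"],-1]);return o,d/np.linalg.norm(d)
def plane(p,u,v,z,s=None):
    o,d=ray(p,u,v,s);return o+d*(z-o[2])/d[2]
def tri(rs):
    A=sum(np.eye(3)-np.outer(d,d) for o,d in rs);b=sum((np.eye(3)-np.outer(d,d))@o for o,d in rs)
    x=np.linalg.solve(A,b);return x,[np.linalg.norm(np.cross(x-o,d))*1e3 for o,d in rs]
def blobs(img,mask,roi=None,amin=15):
    m=mask.astype(np.uint8)
    if roi is not None:
        k=np.zeros_like(m);x0,y0,x1,y1=roi;k[y0:y1,x0:x1]=1;m&=k
    n,l,st,c=cv2.connectedComponentsWithStats(m)
    return [(st[i].tolist(),c[i].round(1).tolist()) for i in range(1,n) if st[i,4]>=amin],m
E
python3 - <<'E'
from h import *;import pickle
np.set_printoptions(precision=4,suppress=True)
d=pickle.load(open("d0.pkl","rb"))
t,s=d["top"],d["side"]
def cap(p,roi):
    m=(p["image"].max(2)<45);x0,y0,x1,y1=roi
    b,k=blobs(p["image"],m,roi);print(b)
    c=max(cv2.findContours(k,0,2)[0],key=cv2.contourArea);h=cv2.convexHull(c);M=cv2.moments(h);return M["m10"]/M["m00"],M["m01"]/M["m00"]
a=cap(t,(385,200,437,245));b=cap(s,(208,325,265,383));print(a,b)
print(plane(t,*a,.023),plane(s,*b,.023),tri([ray(t,*a),ray(s,*b)]))
print("rim",plane(t,199,206,.09),plane(s,250,140,.09),tri([ray(t,199,206),ray(s,250,140)]))
print("base",plane(t,205,213,0.003),plane(s,250.5,166,0.003))
print("vial",plane(t,447,209,.02));print("ptr",plane(t,411,224,.046),plane(t,421,219,.046))
for n,p,r in(("t",t,(160,170,250,250)),("s",s,(210,110,290,190))):
    x0,y0,x1,y1=r;cv2.imwrite(f"pics/c_{n}.png",cv2.resize(p["image"][y0:y1,x0:x1],None,fx=5,fy=5,interpolation=2))
a,b=cv2.imread("pics/c_t.png"),cv2.imread("pics/c_s.png");cv2.imwrite("pics/c.png",np.hstack([cv2.resize(a,(400,400)),cv2.resize(b,(400,400))]))
E
```

```text
[([393, 210, 34, 29, 722], [409.5, 224.4])]
[([216, 335, 38, 46, 1332], [234.6, 357.6])]
(409.75961538461536, 224.2275641025641) (234.6099316739873, 357.5272083943387)
[ 0.4821 -0.2397  0.023 ] [ 0.4824 -0.2401  0.023 ] (array([ 0.4823, -0.24  ,  0.0223]), [np.float64(0.13100755895162627), np.float64(0.13100755895176022)])
rim [0.5283 0.209  0.09  ] [0.5335 0.2036 0.09  ] (array([0.5318, 0.2105, 0.0827]), [np.float64(2.0784306223308286), np.float64(2.0784306223307087)])
base [0.5287 0.2092 0.003 ] [0.5335 0.2042 0.003 ]
vial [ 0.5127 -0.3278  0.02  ]
ptr [ 0.4797 -0.2325  0.046 ] [ 0.4894 -0.2552  0.046 ]
```

View pics/c.png

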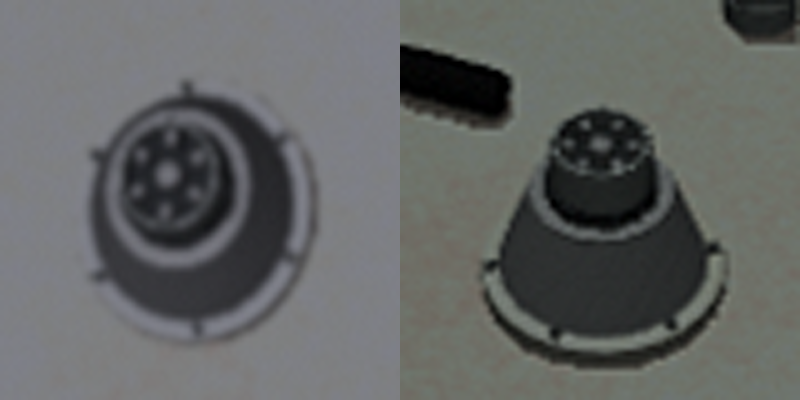

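Rough positions: cap (0.482,-0.240), mid-height 22 mm as it should be; rim about (0.531,0.208), vial (0.513,-0.328). The jaws should close along about 19°, square to the direction of the vial. First I move over the cap.

step_arm(
  deltas=[0.026, 0.021, 0, 0, 0, 8.3, 0.085, 0.026, 0.021, 0, 0, 0, 8.3, 0.085, 0.026, 0.021, 0, 0, 0, 8.3, 0.085, 0.026, 0.021, 0, 0, 0, 8.3, 0.085, 0.026, 0.021, 0, 0, 0, 8.3, 0.085],
)

```text
time: 0.6
position: [0.3507, -0.3428, 0.2479]
tool_rot: [-2.605, -1.755, 0.0]
ft_force: [0.8, -0.3, 0.5]
finger_gap: 0.993
```

step_arm(
  deltas=[0.026, 0.021, 0, 0, 0, 8.3, 0.085, 0.026, 0.021, 0, 0, 0, 8.3, 0.085, 0.026, 0.021, 0, 0, 0, 8.3, 0.085, 0.026, 0.021, 0, 0, 0, 8.3, 0.085, 0.026, 0.021, 0, 0, 0, 8.3, 0.085],
)

```text
time: 1.1
position: [0.4808, -0.2378, 0.2478]
tool_rot: [-1.813, -2.564, 0.0]
ft_force: [-0.3, -0.4, 0.3]
finger_gap: 0.997
```

```bash
cat > w.py <<'E'
import sys,pickle;from h import *;from workcell import robot
np.set_printoptions(precision=4,suppress=True)
n=sys.argv[1];s=robot.state();p=robot.snapshot("wrist");pickle.dump((s,p),open(n+".pkl","wb"))
cv2.imwrite(f"pics/{n}.png",p["image"])
print(s["time"],s["position"],s["q"],R.from_rotvec(s["tool_rot"]).as_matrix()[:,1]);print(p["fx"],p["cx"],p["cy"],p["tool_from_camera"])
E
python3 w.py w1
```

```text
1.1 [ 0.4808 -0.2378  0.2478] [-0.4593  0.3141  0.103   1.3608 -0.0001  0.7718] [ 0.9429  0.3332 -0.0008]
315.95404060618586 258.1017580713291 188.9905119557555 [[-0.0001  0.9563  0.2925  0.074 ]
 [ 1.      0.0004 -0.0009 -0.0006]
 [-0.001   0.2925 -0.9563 -0.1253]
 [ 0.      0.      0.      1.    ]]
```

View pics/w1.png

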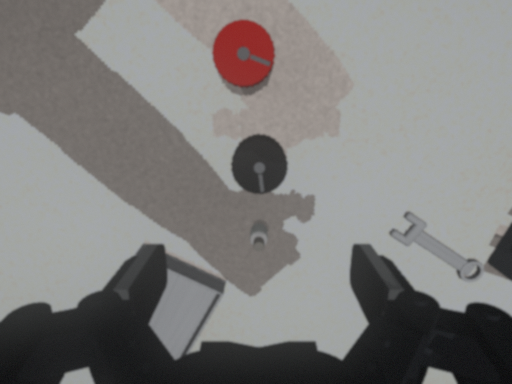

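The wrist view shows the cap at (260,163) with hub (259,167) and pointer tip (262,193), the vial at (259,237), and the red decoy at (243,52). Next I look at the chamber from close up.

step_arm(
  deltas=[0.005, 0.044, 0.002, 0, 0, 0, 0.085, 0.005, 0.044, 0.002, 0, 0, 0, 0.085, 0.005, 0.044, 0.002, 0, 0, 0, 0.085, 0.005, 0.044, 0.002, 0, 0, 0, 0.085, 0.005, 0.044, 0.002, 0, 0, 0, 0.085],
)

```text
time: 1.65
position: [0.5047, -0.0174, 0.258]
tool_rot: [-1.823, -2.558, 0.001]
ft_force: [0.2, 0.4, -0.3]
finger_gap: 0.994
```

step_arm(
  deltas=[0.005, 0.044, 0, 0, 0, 0, 0.085, 0.005, 0.044, 0, 0, 0, 0, 0.085, 0.005, 0.044, 0, 0, 0, 0, 0.085, 0.005, 0.04, 0, 0, 0, 0, 0.085, 0, 0, 0, 0, 0, 0, 0.085],
)

```text
time: 2.15
position: [0.525, 0.1575, 0.2574]
tool_rot: [-1.813, -2.564, -0.001]
ft_force: [0.4, -0.2, 0.2]
finger_gap: 0.992
```

```bash
python3 w.py w2; python3 - <<'E'
from h import *;import pickle
np.set_printoptions(precision=4,suppress=True)
s,p=pickle.load(open("w1.pkl","rb"))
b,k=blobs(p["image"],p["image"].max(2)<75,(222,125,298,206),200);print(b)
c=max(cv2.findContours(k,0,2)[0],key=cv2.contourArea);print(cv2.fitEllipse(cv2.convexHull(c)))
for z in(.023,.046):print(z,plane(p,*cv2.fitEllipse(cv2.convexHull(c))[0],z,s))
h=plane(p,259,167,.046,s);t=plane(p,262,191,.046,s);print("hub",h,"ptr deg",np.degrees(np.arctan2(*(t-h)[1::-1])),t-h)
print("vial",plane(p,259,240,.0,s))
E
```

```text
2.15 [0.525  0.1575 0.2574] [0.2906 0.3338 0.1556 1.393  0.0015 1.5219] [ 0.9429  0.333  -0.0004]
315.95404060618586 258.1017580713291 188.9905119557555 [[-0.0001  0.9563  0.2925  0.074 ]
 [ 1.      0.0004 -0.0009 -0.0006]
 [-0.001   0.2925 -0.9563 -0.1253]
 [ 0.      0.      0.      1.    ]]
[([232, 135, 54, 58, 2251], [258.8, 163.3])]
((258.8960876464844, 164.1104278564453), (53.311058044433594, 57.952171325683594), 0.3905585706233978)
0.023 [ 0.4823 -0.2409  0.023 ]
0.046 [ 0.4806 -0.2362  0.046 ]
hub [ 0.4817 -0.2391  0.046 ] ptr deg -63.532577353939395 [ 0.012 -0.024  0.   ]
vial [ 0.5178 -0.3405  0.    ]
```

View pics/w2.png

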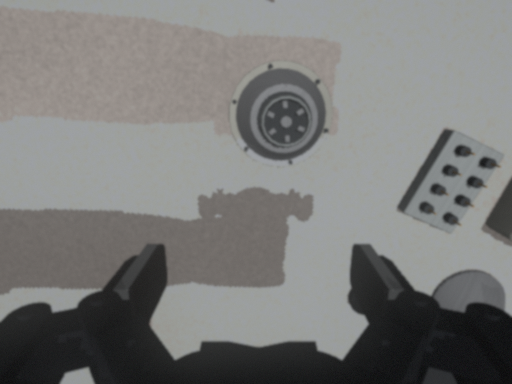

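The wrist view shows the rim centred near (286,121) with six bright lugs around it, and the base ring centred near (280,113). I measure the lugs and rim from this view and the fixed cameras.

```bash
python3 - <<'E'
from h import *;import pickle
np.set_printoptions(precision=4,suppress=True)
s,p=pickle.load(open("w2.pkl","rb"))
g=cv2.cvtColor(p["image"],cv2.COLOR_BGR2GRAY)
for th in(95,110):
  b,k=blobs(g,g>th,(264,97,309,145),3);print(th,b)
cr=cv2.resize(p["image"][90:152,246:326],(800,600),interpolation=cv2.INTER_CUBIC)
cv2.imwrite("pics/w2c.png",cr)
E
```

```text
95 [([264, 97, 4, 4, 9], [265.0, 97.9]), ([264, 97, 45, 20, 139], [284.9, 102.8]), ([302, 97, 7, 9, 32], [306.2, 99.6]), ([283, 101, 5, 7, 30], [284.9, 104.1]), ([297, 109, 7, 6, 28], [299.8, 111.4]), ([268, 112, 6, 6, 28], [270.6, 114.2]), ([281, 116, 11, 11, 94], [286.0, 121.2]), ([264, 126, 45, 19, 182], [293.0, 138.9]), ([298, 126, 7, 5, 23], [300.7, 128.3]), ([269, 129, 7, 6, 28], [272.0, 131.1]), ([285, 135, 5, 7, 26], [287.1, 138.3]), ([264, 140, 7, 5, 18], [265.9, 142.8])]
110 [([264, 97, 3, 2, 5], [264.8, 97.4]), ([281, 97, 11, 1, 11], [286.0, 97.0]), ([303, 97, 6, 7, 23], [306.4, 99.0]), ([271, 99, 7, 5, 10], [274.0, 100.6]), ([284, 102, 3, 5, 14], [284.9, 104.1]), ([298, 110, 5, 4, 14], [299.7, 111.6]), ([269, 113, 4, 4, 13], [270.8, 114.2]), ([282, 117, 9, 10, 71], [285.9, 121.3]), ([299, 127, 4, 3, 10], [300.5, 128.2]), ([270, 130, 5, 3, 12], [272.2, 131.0]), ([298, 134, 11, 11, 46], [304.3, 140.3]), ([286, 136, 3, 5, 12], [287.1, 138.2]), ([264, 141, 6, 4, 11], [265.6, 143.3]), ([291, 144, 3, 1, 3], [292.0, 144.0])]
```

View pics/w2c.png

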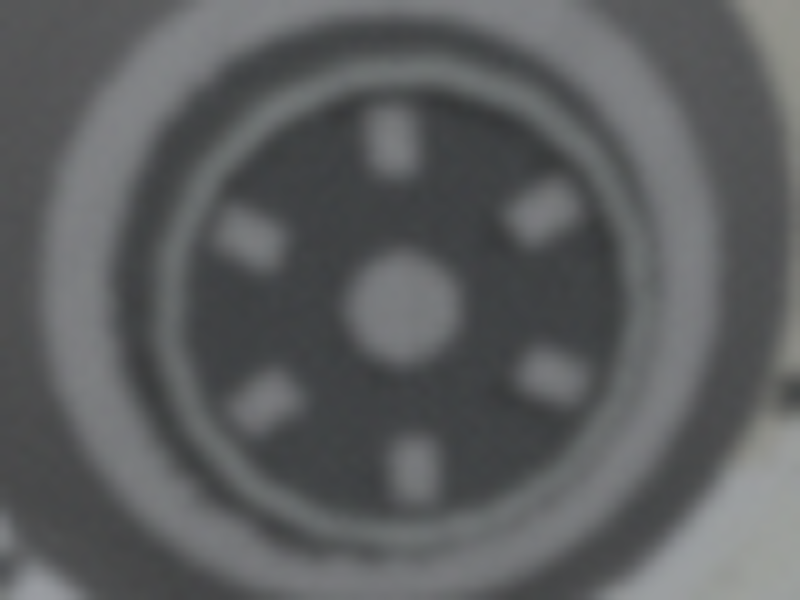

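The crop shows all six lugs clearly, with the hub at crop (402,307). That is sharp enough to get the collar's angle.

```bash
python3 - <<'E'
from h import *;import pickle
np.set_printoptions(precision=4,suppress=True)
s,p=pickle.load(open("w2.pkl","rb"));d=pickle.load(open("d0.pkl","rb"))
L=np.array([[284.9,104.1],[299.75,111.5],[270.7,114.2],[300.6,128.25],[272.1,131.05],[287.1,138.25]])
W=np.array([plane(p,u,v,.088,s) for u,v in L]);c=W.mean(0);print("axis",c)
r=W-c;print("rad",np.linalg.norm(r,axis=1)*1e3,"ang",np.degrees(np.arctan2(r[:,1],r[:,0])),"mod60",np.degrees(np.arctan2(r[:,1],r[:,0]))%60)
# lug centres in fixed views
for n,roi in(("top",(185,192,214,222)),("side",(236,127,264,150))):
    g=cv2.cvtColor(d[n]["image"],6);m=cv2.resize(g,None,fx=8,fy=8,interpolation=2)
    x0,y0,x1,y1=[8*a for a in roi]
    for th in(60,75,90):
        b,_=blobs(m,m>th,(x0,y0,x1,y1),60);print(n,th,[(np.round((np.array(q)+.5)/8-.5,1).tolist(),a[4]) for a,q in b])
u=L.mean(0)
for t in((198.2,205),(198.4,205.4)):
  for q in((249.6,138.8),(250,139.3)):
    print(t,q,tri([ray(p,*u,s),ray(d["top"],*t),ray(d["side"],*q)]))
E
```

```text
axis [0.5323 0.2119 0.088 ]
rad [15.3191 15.1819 15.3449 15.0937 15.2643 15.4933] ang [ 114.1346   54.7717  174.8401   -4.9464 -125.4092  -64.8039] mod60 [54.1346 54.7717 54.8401 55.0536 54.5908 55.1961]
top 60 [([197.3, 205.6], 22795), ([202.0, 208.4], 4744), ([191.2, 200.5], 432), ([197.2, 204.4], 1626), ([190.3, 207.7], 427)]
top 75 [([187.1, 193.7], 1647), ([198.4, 207.3], 15929), ([198.0, 196.8], 243), ([191.3, 200.5], 133), ([204.2, 200.9], 239), ([197.2, 204.4], 1139), ([190.4, 207.7], 137), ([203.5, 208.3], 204), ([196.7, 211.9], 214)]
top 90 [([186.8, 193.4], 1258), ([198.7, 208.6], 11127), ([197.2, 204.5], 696)]
side 60 [([249.2, 133.9], 19524), ([246.6, 134.4], 173), ([253.1, 134.4], 128), ([249.6, 138.3], 597), ([243.2, 138.2], 136), ([256.1, 138.5], 131), ([245.0, 142.9], 591), ([253.6, 143.1], 625)]
side 75 [([249.1, 133.5], 18244), ([246.6, 134.4], 87), ([249.6, 138.3], 377), ([253.1, 143.1], 307), ([246.0, 143.8], 75)]
side 90 [([248.8, 132.5], 16406), ([249.6, 138.4], 176), ([253.1, 143.2], 144), ([262.8, 147.7], 331)]
(198.2, 205) (249.6, 138.8) (array([0.5323, 0.2117, 0.0858]), [np.float64(0.2866356793518431), np.float64(1.051886805511611), np.float64(0.791150337306738)])
(198.2, 205) (250, 139.3) (array([0.5327, 0.2118, 0.0841]), [np.float64(0.0649605650942746), np.float64(1.1334774546622937), np.float64(1.1968586281663676)])
(198.4, 205.4) (249.6, 138.8) (array([0.532 , 0.2115, 0.0857]), [np.float64(0.5859021424085223), np.float64(1.6515650186597575), np.float64(1.0939982383250644)])
(198.4, 205.4) (250, 139.3) (array([0.5325, 0.2116, 0.084 ]), [np.float64(0.24853420921041078), np.float64(1.7243669071143275), np.float64(1.4942413566953556)])
```

Chamber axis (0.532,0.212), from three views with height about 86–88 mm as expected; lug radius 15.3 mm (15.5 given). Lugs lie at 54.8° mod 60, so the gaps are at 24.8° mod 60. The cap pointer is at about -64°. Now back to the cap, lower, to check it from near.

step_arm(
  deltas=[-0.0043, -0.04, -0.008, 0, 0, 0, 0.085, -0.0043, -0.04, -0.008, 0, 0, 0, 0.085, -0.0043, -0.04, -0.008, 0, 0, 0, 0.085, -0.0043, -0.04, -0.008, 0, 0, 0, 0.085, -0.0043, -0.04, -0.008, 0, 0, 0, 0.085],
)

```text
time: 2.7
position: [0.5024, -0.0497, 0.2179]
tool_rot: [-1.824, -2.558, 0.001]
ft_force: [0.6, -0.4, -0.8]
finger_gap: 0.996
```

step_arm(
  deltas=[-0.0043, -0.04, -0.02, 0, 0, 0, 0.085, -0.0043, -0.04, -0.02, 0, 0, 0, 0.085, -0.0043, -0.04, -0.02, 0, 0, 0, 0.085, -0.0043, -0.04, -0.02, 0, 0, 0, 0.085, -0.0043, -0.0325, -0.028, 0, 0, 0, 0.085],
)

```text
time: 3.2
position: [0.4813, -0.2432, 0.1105]
tool_rot: [1.825, 2.554, -0.0]
ft_force: [1.4, 0.2, 0.3]
finger_gap: 0.995
```

```bash
python3 w.py w3; python3 - <<'E'
from h import *;import pickle
np.set_printoptions(precision=4,suppress=True)
s,p=pickle.load(open("w3.pkl","rb"))
i=p["image"];b,k=blobs(i,i.max(2)<75,(160,60,360,290),300);print(b)
E
```

```text
3.2 [ 0.4813 -0.2432  0.1105] [-0.4675  0.4135 -0.1255  1.0293 -0.0006  0.7732] [0.946  0.3241 0.0013]
315.95404060618586 258.1017580713291 188.9905119557555 [[-0.0001  0.9563  0.2925  0.074 ]
 [ 1.      0.0004 -0.0009 -0.0006]
 [-0.001   0.2925 -0.9563 -0.1253]
 [ 0.      0.      0.      1.    ]]
[([216, 151, 91, 97, 6639], [260.9, 199.8]), ([351, 245, 9, 45, 352], [355.5, 268.2])]
```

View pics/w3.png

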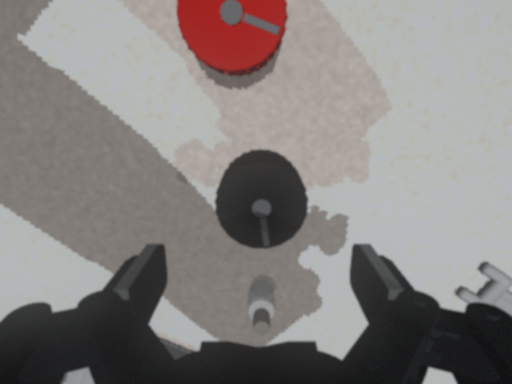

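The cap's hub is at about (261,208) and the ridge runs to (266,246). The vial at (261,305) is well clear of the jaw line.

```bash
python3 - <<'E'
from h import *;import pickle
np.set_printoptions(precision=4,suppress=True)
s1,p1=pickle.load(open("w1.pkl","rb"));s,p=pickle.load(open("w3.pkl","rb"))
i=cv2.cvtColor(p["image"],6);roi=(230,175,295,244)
for th in(55,62,70):
    b,k=blobs(i,i>th,roi,20);print(th,b)
    b=max(b,key=lambda a:a[0][4])
    ys,xs=np.where(cv2.connectedComponents(k)[1]==cv2.connectedComponents(k)[1][215,262]);
    for lo,hi in((202,214),(220,232),(232,242)):
        q=(ys>=lo)&(ys<=hi);print(lo,xs[q].mean() if q.any() else None, xs[q].min() if q.any() else 0,xs[q].max() if q.any() else 0)
ext=max(cv2.findContours(((p["image"].max(2)<75)*255).astype(np.uint8)[140:255,210:312],0,2)[0],key=cv2.contourArea)
print(cv2.boundingRect(ext))
h=plane(p,261.5,207.5,.047,s);a=plane(p,264,226,.047,s);t=plane(p,266,244,.047,s)
for x in(a,t):print("ptr",np.degrees(np.arctan2(*(x-h)[1::-1])),np.linalg.norm(x-h))
print("hub",h,tri([ray(p,261.5,207.5,s),ray(p1,259,167.5,s1)]))
from workcell import robot;print(robot.state()["position"])
# far-edge/left/right silhouette of cap, bottom rim from sides
for u,v,z in((216,196,.046),(306.5,196,.046),(261,150.5,.046),(261,248,.046),(261,248,0)):print(plane(p,u,v,z,s))
E
```

```text
55 [([252, 199, 20, 17, 281], [261.4, 207.1]), ([261, 219, 9, 25, 136], [264.5, 232.5]), ([280, 233, 15, 11, 76], [289.6, 240.0]), ([230, 236, 13, 8, 54], [233.8, 240.7])]
202 261.3586497890295 252 271
220 None 0 0
232 None 0 0
62 [([252, 199, 19, 16, 244], [261.3, 206.7]), ([263, 231, 6, 13, 63], [265.3, 237.5]), ([281, 234, 14, 10, 69], [289.7, 240.3]), ([230, 236, 12, 8, 50], [233.6, 240.8])]
202 255.30725042695235 0 511
220 255.4921804511278 0 511
232 255.20718584716397 0 511
70 [([253, 200, 18, 15, 208], [261.6, 206.6]), ([281, 234, 14, 10, 65], [289.9, 240.4]), ([230, 236, 11, 8, 45], [233.3, 240.8])]
202 255.32024122467914 0 511
220 255.5 0 511
232 255.27679217958 0 511
(6, 11, 91, 97)
ptr -63.68706558330143 0.012887285342580627
ptr -64.31420397886853 0.025863107474310126
hub [ 0.4817 -0.239   0.047 ] (array([ 0.4821, -0.2399,  0.0443]), [np.float64(0.03801634477787888), np.float64(0.03801634477779659)])
[ 0.4777 -0.2459  0.1051]
[ 0.4521 -0.2413  0.046 ]
[ 0.5063 -0.2228  0.046 ]
[ 0.4696 -0.2047  0.046 ]
[ 0.491  -0.2666  0.046 ]
[ 0.4993 -0.2893  0.    ]
```

Pointer -64°, hub (0.482,-0.2395), height 44 mm (46 given). I settle first, then descend.

step_arm(
  deltas=[0, 0, 0, 0, 0, 0, 0.085, 0, 0, 0, 0, 0, 0, 0.085, 0, 0, 0, 0, 0, 0, 0.085, 0, 0, -0.01, 0, 0, 0, 0.085, 0, 0, -0.01, 0, 0, 0, 0.085],
)

```text
time: 3.75
position: [0.4829, -0.2389, 0.0906]
tool_rot: [1.819, 2.559, 0.001]
ft_force: [0.6, 0.3, 1.0]
finger_gap: 0.993
```

step_arm(
  deltas=[0, 0, -0.016, 0, 0, 0, 0.085, 0, 0, -0.016, 0, 0, 0, 0.085, 0, 0, -0.016, 0, 0, 0, 0.085, 0, 0, -0.014, 0, 0, 0, 0.085, 0, 0, 0, 0, 0, 0, 0.085],
)

```text
time: 4.25
position: [0.4803, -0.2378, 0.0257]
tool_rot: [-1.817, -2.556, 0.001]
ft_force: [-0.1, -0.1, 0.3]
finger_gap: 1.001
```

step_arm(
  deltas=[0, 0, 0, 0, 0, 0, 0.085, 0, 0, 0, 0, 0, 0, 0.085, 0, 0, 0, 0, 0, 0, 0.085, 0, 0, 0, 0, 0, 0, 0.085, 0, 0, 0, 0, 0, 0, 0.085],
)

```text
time: 4.75
position: [0.4824, -0.2396, 0.0288]
tool_rot: [1.821, 2.559, 0.0]
ft_force: [0.6, -0.6, -0.4]
finger_gap: 0.995
```

step_arm(
  deltas=[0, 0, 0, 0, 0, 0, 0.05, 0, 0, 0, 0, 0, 0, 0.05, 0, 0, 0, 0, 0, 0, 0.05, 0, 0, 0, 0, 0, 0, 0.05, 0, 0, 0, 0, 0, 0, 0.05],
  grip_force=50,
)

```text
time: 5.25
position: [0.4824, -0.2396, 0.0288]
tool_rot: [1.821, 2.559, 0.0]
ft_force: [-0.3, -0.1, 5.2]
finger_gap: 0.692
```

step_arm(
  deltas=[0, 0, 0, 0, 0, 0, 0.05, 0, 0, 0, 0, 0, 0, 0.05, 0, 0, 0, 0, 0, 0, 0.05, 0, 0, 0, 0, 0, 0, 0.05, 0, 0, 0, 0, 0, 0, 0.05],
  grip_force=50,
)

```text
time: 5.75
position: [0.4824, -0.2396, 0.0288]
tool_rot: [1.821, 2.559, 0.0]
ft_force: [-0.4, 0.4, 5.2]
finger_gap: 0.687
```

step_arm(
  deltas=[0, 0, 0.01, 0, 0, 0, 0.05, 0, 0, 0.02, 0, 0, 0, 0.05, 0, 0, 0.03, 0, 0, 0, 0.05, 0, 0, 0.04, 0, 0, 0, 0.05, 0, 0, 0.04, 0, 0, 0, 0.05],
  grip_force=50,
)

```text
time: 6.25
position: [0.481, -0.239, 0.1689]
tool_rot: [-1.82, -2.557, 0.001]
ft_force: [1.6, -0.5, -0.3]
finger_gap: 0.692
```

Gripped: gap about 59 mm. Next I carry it to the chamber axis, turning 148.8° counter-clockwise on the way. That puts the teeth over the gaps and leaves room to turn clockwise.

step_arm(
  deltas=[0.0025, 0.0226, 0.002, 0, 0, 7.44, 0.05, 0.0025, 0.0226, 0.002, 0, 0, 7.44, 0.05, 0.0025, 0.0226, 0.002, 0, 0, 7.44, 0.05, 0.0025, 0.0226, 0.002, 0, 0, 7.44, 0.05, 0.0025, 0.0226, 0.002, 0, 0, 7.44, 0.05],
)

```text
time: 6.75
position: [0.494, -0.1255, 0.1781]
tool_rot: [-0.902, -3.008, 0.0]
ft_force: [0.3, -0.3, -1.9]
finger_gap: 0.69
```

step_arm(
  deltas=[0.0025, 0.0226, 0.002, 0, 0, 7.44, 0.05, 0.0025, 0.0226, 0.002, 0, 0, 7.44, 0.05, 0.0025, 0.0226, 0.002, 0, 0, 7.44, 0.05, 0.0025, 0.0226, 0.002, 0, 0, 7.44, 0.05, 0.0025, 0.0226, 0.002, 0, 0, 7.44, 0.05],
)

```text
time: 7.25
position: [0.5065, -0.0125, 0.1881]
tool_rot: [0.105, -3.138, -0.0]
ft_force: [0.7, 0.9, -0.8]
finger_gap: 0.688
```

step_arm(
  deltas=[0.0025, 0.0226, 0, 0, 0, 7.44, 0.05, 0.0025, 0.0226, 0, 0, 0, 7.44, 0.05, 0.0025, 0.0226, 0, 0, 0, 7.44, 0.05, 0.0025, 0.0226, 0, 0, 0, 7.44, 0.05, 0.0025, 0.0226, 0, 0, 0, 7.44, 0.05],
)

```text
time: 7.75
position: [0.5189, 0.1003, 0.188]
tool_rot: [1.1, -2.941, -0.0]
ft_force: [0.1, 0.1, -1.5]
finger_gap: 0.69
```

step_arm(
  deltas=[0.0025, 0.0226, 0, 0, 0, 7.44, 0.05, 0.0025, 0.0226, 0, 0, 0, 7.44, 0.05, 0.0025, 0.0226, 0, 0, 0, 7.44, 0.05, 0.0025, 0.0226, 0, 0, 0, 7.44, 0.05, 0.0025, 0.0226, 0, 0, 0, 7.44, 0.05],
)

```text
time: 8.25
position: [0.5315, 0.2132, 0.1878]
tool_rot: [1.981, -2.436, -0.001]
ft_force: [0.7, 0.5, -1.7]
finger_gap: 0.69
```

step_arm(
  deltas=[0, 0, 0, 0, 0, 0, 0.05, 0, 0, 0, 0, 0, 0, 0.05, 0, 0, 0, 0, 0, 0, 0.05, 0, 0, 0, 0, 0, 0, 0.05, 0, 0, 0, 0, 0, 0, 0.05],
)

```text
time: 8.75
position: [0.5321, 0.2117, 0.1884]
tool_rot: [1.973, -2.444, 0.0]
ft_force: [0.2, -0.2, -1.0]
finger_gap: 0.688
```

```bash
python3 w.py w4; python3 - <<'E'
from workcell import robot
import cv2
from h import *
s=robot.state();print(s["position"],s["ft_force"],s["moment"])
R1=R.from_rotvec(s["tool_rot"]).as_matrix();print(np.degrees(np.arctan2(R1[1,1],R1[0,1])))
t=robot.snapshot("top")["image"][130:280,130:280]
a=cv2.imread("pics/w4.png");b=cv2.resize(t,(288,288),interpolation=2)
cv2.imwrite("pics/w4m.png",np.hstack([a,cv2.copyMakeBorder(b,0,96,0,0,0)]))
E
```

```text
8.75 [0.5321 0.2117 0.1884] [ 0.3788  0.4148  0.0938  1.25   -0.0001 -0.9796] [-0.9775  0.2108  0.0001]
315.95404060618586 258.1017580713291 188.9905119557555 [[-0.0001  0.9564  0.2922  0.0752]
 [ 1.     -0.0003  0.0011  0.0003]
 [ 0.0011  0.2922 -0.9564 -0.1253]
 [ 0.      0.      0.      1.    ]]
[0.53212378 0.21184098 0.18841465] [ 0.07266545  0.45652252 -1.07631299] [-0.00264925 -0.03734251  0.02342058]
167.83986418706635
```

View pics/w4m.png

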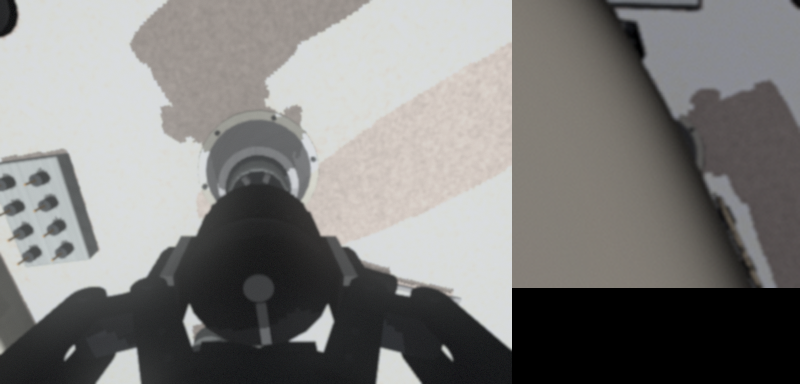

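The cap is held with its hub at (258,289) and the ridge running to (264,340). The chamber is behind it, base centre near (258,165). I check the cap's offset in the hand.

```bash
python3 - <<'E'
from h import *;import pickle
np.set_printoptions(precision=4,suppress=True)
s,p=pickle.load(open("w4.pkl","rb"))
i=cv2.cvtColor(p["image"],6);b,k=blobs(i,i>55,(235,265,285,345),20);print(b)
z=s["position"][2]+.019
h=plane(p,*[x for x in b[0][1]],z,s);print("hub",h,"off",h-s["position"])
for q in((262,308),(265,335)):
    t=plane(p,*q,z,s);print(np.degrees(np.arctan2(*(t-h)[1::-1])),np.linalg.norm(t-h))
# chamber base ring: bright disc
b,k=blobs(i,i>0,(0,0,1,1),1)
E
```

```text
[([244, 276, 29, 26, 588], [258.1, 288.0]), ([257, 304, 15, 41, 411], [263.7, 325.2])]
hub [0.5314 0.2094 0.2074] off [-0.0007 -0.0024  0.019 ]
87.39992841661487 0.009321475594741488
85.06262998475827 0.02243550803722728
```

The cap sits about 1–2 mm off along tool x in the hand, so I correct 1 mm in y and descend in stages while watching the force.

step_arm(
  deltas=[0, 0.001, -0.015, 0, 0, 0, 0.05, 0, 0, -0.015, 0, 0, 0, 0.05, 0, 0, -0.015, 0, 0, 0, 0.05, 0, 0, -0.015, 0, 0, 0, 0.05, 0, 0, -0.006, 0, 0, 0, 0.05],
)

```text
time: 9.35
position: [0.5312, 0.2129, 0.1208]
tool_rot: [1.973, -2.442, -0.001]
ft_force: [0.2, -0.1, -1.9]
finger_gap: 0.688
```

step_arm(
  deltas=[0, 0, 0, 0, 0, 0, 0.05, 0, 0, -0.001, 0, 0, 0, 0.05, 0, 0, -0.001, 0, 0, 0, 0.05, 0, 0, -0.001, 0, 0, 0, 0.05, 0, 0, -0.001, 0, 0, 0, 0.05],
)

```text
time: 9.85
position: [0.5324, 0.2137, 0.1187]
tool_rot: [-1.975, 2.442, -0.0]
ft_force: [1.0, 0.7, -2.2]
finger_gap: 0.691
```

step_arm(
  deltas=[0, 0, -0.0005, 0, 0, 0, 0.05, 0, 0, -0.0005, 0, 0, 0, 0.05, 0, 0, -0.0005, 0, 0, 0, 0.05, 0, 0, -0.0005, 0, 0, 0, 0.05, 0, 0, 0, 0, 0, 0, 0.05],
)

```text
time: 10.35
position: [0.5321, 0.2135, 0.1162]
tool_rot: [1.975, -2.443, -0.0]
ft_force: [0.1, 0.8, -1.6]
finger_gap: 0.687
```

step_arm(
  deltas=[0, 0, -0.0005, 0, 0, 0, 0.05, 0, 0, -0.0005, 0, 0, 0, 0.05, 0, 0, -0.0005, 0, 0, 0, 0.05, 0, 0, -0.0005, 0, 0, 0, 0.05, 0, 0, 0, 0, 0, 0, 0.05],
)

```text
time: 10.85
position: [0.532, 0.2135, 0.1142]
tool_rot: [1.975, -2.443, -0.0]
ft_force: [0.2, -0.3, -2.1]
finger_gap: 0.69
```

step_arm(
  deltas=[0, 0, -0.0005, 0, 0, 0, 0.05, 0, 0, -0.0005, 0, 0, 0, 0.05, 0, 0, -0.0005, 0, 0, 0, 0.05, 0, 0, -0.0005, 0, 0, 0, 0.05, 0, 0, 0, 0, 0, 0, 0.05],
)

```text
time: 11.35
position: [0.532, 0.2135, 0.1122]
tool_rot: [1.975, -2.443, -0.0]
ft_force: [0.2, 0.6, -1.7]
finger_gap: 0.689
```

step_arm(
  deltas=[0, 0, -0.0005, 0, 0, 0, 0.05, 0, 0, -0.0005, 0, 0, 0, 0.05, 0, 0, -0.0005, 0, 0, 0, 0.05, 0, 0, -0.0005, 0, 0, 0, 0.05, 0, 0, 0, 0, 0, 0, 0.05],
)

```text
time: 11.85
position: [0.532, 0.2135, 0.1102]
tool_rot: [1.975, -2.443, -0.0]
ft_force: [0.0, -0.2, -1.6]
finger_gap: 0.686
```

step_arm(
  deltas=[0, 0, -0.0005, 0, 0, 0, 0.05, 0, 0, -0.0005, 0, 0, 0, 0.05, 0, 0, -0.0005, 0, 0, 0, 0.05, 0, 0, -0.0005, 0, 0, 0, 0.05, 0, 0, 0, 0, 0, 0, 0.05],
)

```text
time: 12.35
position: [0.532, 0.2135, 0.1082]
tool_rot: [1.975, -2.443, -0.0]
ft_force: [0.4, 0.5, -2.8]
finger_gap: 0.692
```

step_arm(
  deltas=[0, 0, -0.0005, 0, 0, 0, 0.05, 0, 0, -0.0005, 0, 0, 0, 0.05, 0, 0, 0, 0, 0, 0, 0.05, 0, 0, 0, 0, 0, 0, 0.05, 0, 0, 0, 0, 0, 0, 0.05],
)

```text
time: 12.85
position: [0.5321, 0.2136, 0.1073]
tool_rot: [-1.975, 2.443, 0.0]
ft_force: [-0.5, -1.4, -1.9]
finger_gap: 0.69
```

step_arm(
  deltas=[0, 0, -0.0005, 0, 0, 0, 0.05, 0, 0, -0.0005, 0, 0, 0, 0.05, 0, 0, 0, 0, 0, 0, 0.05, 0, 0, 0, 0, 0, 0, 0.05, 0, 0, 0, 0, 0, 0, 0.05],
)

```text
time: 13.35
position: [0.5321, 0.2136, 0.1063]
tool_rot: [1.975, -2.443, 0.0]
ft_force: [-0.4, -0.1, -1.0]
finger_gap: 0.689
```

step_arm(
  deltas=[0, 0, -0.0005, 0, 0, 0, 0.05, 0, 0, -0.0005, 0, 0, 0, 0.05, 0, 0, 0, 0, 0, 0, 0.05, 0, 0, 0, 0, 0, 0, 0.05, 0, 0, 0, 0, 0, 0, 0.05],
)

```text
time: 13.85
position: [0.5321, 0.2135, 0.1053]
tool_rot: [1.975, -2.443, 0.0]
ft_force: [-0.4, 0.6, -1.5]
finger_gap: 0.689
```

step_arm(
  deltas=[0, 0, -0.0005, 0, 0, 0, 0.05, 0, 0, -0.0005, 0, 0, 0, 0.05, 0, 0, 0, 0, 0, 0, 0.05, 0, 0, 0, 0, 0, 0, 0.05, 0, 0, 0, 0, 0, 0, 0.05],
)

```text
time: 14.35
position: [0.5321, 0.2135, 0.1043]
tool_rot: [-1.975, 2.443, -0.0]
ft_force: [0.3, -1.2, -1.4]
finger_gap: 0.687
```

step_arm(
  deltas=[0, 0, -0.0005, 0, 0, 0, 0.05, 0, 0, -0.0005, 0, 0, 0, 0.05, 0, 0, 0, 0, 0, 0, 0.05, 0, 0, 0, 0, 0, 0, 0.05, 0, 0, 0, 0, 0, 0, 0.05],
)

```text
time: 14.85
position: [0.5321, 0.2136, 0.1033]
tool_rot: [1.975, -2.443, -0.0]
ft_force: [-0.3, 0.3, -1.4]
finger_gap: 0.69
```

step_arm(
  deltas=[0, 0, -0.0005, 0, 0, 0, 0.05, 0, 0, 0, 0, 0, 0, 0.05, 0, 0, -0.0005, 0, 0, 0, 0.05, 0, 0, 0, 0, 0, 0, 0.05, 0, 0, 0, 0, 0, 0, 0.05],
)

```text
time: 15.35
position: [0.5321, 0.2136, 0.1024]
tool_rot: [-1.975, 2.443, -0.0]
ft_force: [-0.8, 0.2, -1.3]
finger_gap: 0.69
```

step_arm(
  deltas=[0, 0, -0.0005, 0, 0, 0, 0.05, 0, 0, 0, 0, 0, 0, 0.05, 0, 0, 0, 0, 0, 0, 0.05, 0, 0, 0, 0, 0, 0, 0.05, 0, 0, 0, 0, 0, 0, 0.05],
)

```text
time: 15.85
position: [0.5321, 0.2136, 0.1019]
tool_rot: [-1.975, 2.443, -0.0]
ft_force: [0.1, -0.4, 0.4]
finger_gap: 0.692
```

Contact at TCP z about 0.102, the height for fully home; standing on the lugs would have been at 0.108. I press 0.5 mm more and start turning clockwise, reading the moment.

```bash
cat > m.py <<'E'
from workcell import robot;import numpy as np;from scipy.spatial.transform import Rotation as R
s=robot.state();M=R.from_rotvec(s["tool_rot"]).as_matrix()
print(round(s["time"],2),"yaw",round(np.degrees(np.arctan2(M[1,1],M[0,1])),2),"F",s["ft_force"].round(1),"M",s["moment"].round(3),"z",s["position"].round(4),"tau6",s["tau"][5].round(3),"q6",s["q"][5].round(3))
E
python3 m.py
```

```text
15.85 yaw 167.92 F [ 0.1 -0.4  0.4] M [-0.02   0.087 -0.019] z [0.5321 0.2136 0.1019] tau6 -0.0 q6 -0.978
```

step_arm(
  deltas=[0, 0, -0.0005, 0, 0, -1.6, 0.05, 0, 0, 0, 0, 0, -1.6, 0.05, 0, 0, 0, 0, 0, -1.6, 0.05, 0, 0, 0, 0, 0, -1.6, 0.05, 0, 0, 0, 0, 0, -1.6, 0.05],
)

```text
time: 16.35
position: [0.5324, 0.2136, 0.1016]
tool_rot: [-1.797, 2.576, -0.0]
ft_force: [0.4, 0.2, 3.0]
finger_gap: 0.685
```

```bash
python3 m.py
```

```text
16.35 yaw 159.78 F [0.4 0.2 3. ] M [-0.035 -0.035  0.07 ] z [0.5324 0.2136 0.1016] tau6 -0.166 q6 -0.836
```

step_arm(
  deltas=[0, 0, 0, 0, 0, -1.6, 0.05, 0, 0, 0, 0, 0, -1.6, 0.05, 0, 0, 0, 0, 0, -1.6, 0.05, 0, 0, 0, 0, 0, -1.6, 0.05, 0, 0, 0, 0, 0, -1.6, 0.05],
)

```text
time: 16.85
position: [0.5324, 0.2134, 0.1015]
tool_rot: [-1.613, 2.696, -0.001]
ft_force: [0.5, -1.5, 3.2]
finger_gap: 0.694
```

```bash
python3 m.py
```

```text
16.85 yaw 151.77 F [ 0.5 -1.5  3.2] M [-0.269 -0.225  0.104] z [0.5324 0.2134 0.1015] tau6 -0.112 q6 -0.697
```

step_arm(
  deltas=[0, 0, 0, 0, 0, -1.6, 0.05, 0, 0, 0, 0, 0, -1.6, 0.05, 0, 0, 0, 0, 0, -1.6, 0.05, 0, 0, 0, 0, 0, -1.6, 0.05, 0, 0, 0, 0, 0, -1.6, 0.05],
)

```text
time: 17.35
position: [0.5324, 0.2135, 0.1014]
tool_rot: [-1.421, 2.802, -0.001]
ft_force: [1.6, -1.5, 3.8]
finger_gap: 0.691
```

```bash
python3 m.py
```

```text
17.35 yaw 143.77 F [ 1.6 -1.5  3.8] M [-0.374 -0.384  0.107] z [0.5324 0.2135 0.1014] tau6 -0.109 q6 -0.557
```

step_arm(
  deltas=[0, 0, 0, 0, 0, -1.6, 0.05, 0, 0, 0, 0, 0, -1.6, 0.05, 0, 0, 0, 0, 0, -1.6, 0.05, 0, 0, 0, 0, 0, -1.6, 0.05, 0, 0, 0, 0, 0, -1.6, 0.05],
)

```text
time: 17.85
position: [0.5323, 0.2136, 0.1014]
tool_rot: [-1.222, 2.894, -0.0]
ft_force: [1.9, -0.8, 4.0]
finger_gap: 0.686
```

```bash
python3 m.py
```

```text
17.85 yaw 135.78 F [ 1.9 -0.8  4. ] M [-0.402 -0.564  0.085] z [0.5323 0.2136 0.1014] tau6 -0.109 q6 -0.417
```

step_arm(
  deltas=[0, 0, 0, 0, 0, -1.6, 0.05, 0, 0, 0, 0, 0, -1.6, 0.05, 0, 0, 0, 0, 0, -1.6, 0.05, 0, 0, 0, 0, 0, -1.6, 0.05, 0, 0, 0, 0, 0, -1.6, 0.05],
)

```text
time: 18.35
position: [0.5323, 0.2136, 0.1014]
tool_rot: [-1.017, 2.972, -0.0]
ft_force: [2.4, -1.0, 3.9]
finger_gap: 0.691
```

```bash
python3 m.py
```

```text
18.35 yaw 127.78 F [ 2.4 -1.   3.9] M [-0.4   -0.724  0.142] z [0.5323 0.2136 0.1014] tau6 -0.108 q6 -0.278
```

step_arm(
  deltas=[0.0002, 0, 0, 0, 0, -1.6, 0.05, 0.0002, 0, 0, 0, 0, -1.6, 0.05, 0.0002, 0, 0, 0, 0, -1.6, 0.05, 0.0002, 0, 0, 0, 0, -1.6, 0.05, 0, 0, 0, 0, 0, -1.6, 0.05],
)

```text
time: 18.85
position: [0.5326, 0.2136, 0.1012]
tool_rot: [0.807, -3.035, -0.0]
ft_force: [1.2, -1.6, 4.5]
finger_gap: 0.692
```

```bash
python3 m.py
```

```text
18.85 yaw 119.79 F [ 1.2 -1.6  4.5] M [-0.337 -0.351  0.146] z [0.5326 0.2136 0.1012] tau6 -0.099 q6 -0.139
```

step_arm(
  deltas=[0, 0, 0, 0, 0, -1.6, 0.05, 0, 0, 0, 0, 0, -1.6, 0.05, 0, 0, 0, 0, 0, -1.6, 0.05, 0, 0, 0, 0, 0, -1.6, 0.05, 0, 0, 0, 0, 0, -1.6, 0.05],
)

```text
time: 19.35
position: [0.5327, 0.2135, 0.1012]
tool_rot: [0.594, -3.085, 0.0]
ft_force: [0.4, -0.8, 4.9]
finger_gap: 0.685
```

```bash
python3 m.py
```

```text
19.35 yaw 111.78 F [ 0.4 -0.8  4.9] M [-0.352 -0.212  0.168] z [0.5327 0.2135 0.1012] tau6 -0.099 q6 0.001
```

step_arm(
  deltas=[0, 0, 0, 0, 0, -1.6, 0.05, 0, 0, 0, 0, 0, -1.6, 0.05, 0, 0, 0, 0, 0, -1.6, 0.05, 0, 0, 0, 0, 0, -1.6, 0.05, 0, 0, 0, 0, 0, -1.6, 0.05],
)

```text
time: 19.85
position: [0.5329, 0.2135, 0.1013]
tool_rot: [0.377, -3.119, 0.0]
ft_force: [1.4, -1.8, 4.9]
finger_gap: 0.688
```

```bash
python3 m.py
```

```text
19.85 yaw 103.78 F [ 1.4 -1.8  4.9] M [-0.399 -0.271  0.133] z [0.5329 0.2135 0.1013] tau6 -0.1 q6 0.141
```

step_arm(
  deltas=[0.0001, -0.0002, 0, 0, 0, -1.6, 0.05, 0.0001, -0.0002, 0, 0, 0, -1.6, 0.05, 0.0001, 0, 0, 0, 0, -1.6, 0.05, 0, 0, 0, 0, 0, -1.6, 0.05, 0, 0, 0, 0, 0, -1.6, 0.05],
)

```text
time: 20.35
position: [0.5331, 0.2133, 0.1013]
tool_rot: [0.159, -3.137, -0.0]
ft_force: [1.0, -0.9, 5.1]
finger_gap: 0.693
```

```bash
python3 m.py
```

```text
20.35 yaw 95.79 F [ 1.  -0.9  5.1] M [-0.207 -0.104  0.193] z [0.5331 0.2133 0.1013] tau6 -0.081 q6 0.279
```

step_arm(
  deltas=[0, 0, 0, 0, 0, -1.6, 0.05, 0, 0, 0, 0, 0, -1.6, 0.05, 0, 0, 0, 0, 0, -1.6, 0.05, 0, 0, 0, 0, 0, -1.6, 0.05, 0, 0, 0, 0, 0, -1.6, 0.05],
)

```text
time: 20.85
position: [0.5331, 0.2131, 0.1012]
tool_rot: [-0.06, -3.141, 0.0]
ft_force: [-0.3, -0.9, 4.1]
finger_gap: 0.691
```

```bash
python3 m.py
```

```text
20.85 yaw 87.8 F [-0.3 -0.9  4.1] M [-0.259 -0.022  0.416] z [0.5331 0.2131 0.1012] tau6 0.165 q6 0.419
```

The stop has been reached: the moment jumped to 0.42 at yaw 87.8. From here I take finer steps.

step_arm(
  deltas=[0, 0, 0, 0, 0, -0.8, 0.05, 0, 0, 0, 0, 0, -0.8, 0.05, 0, 0, 0, 0, 0, -0.8, 0.05, 0, 0, 0, 0, 0, -0.8, 0.05, 0, 0, 0, 0, 0, 0, 0.05],
)

```text
time: 21.35
position: [0.5331, 0.2131, 0.1013]
tool_rot: [-0.145, -3.138, 0.0]
ft_force: [0.6, -1.6, 4.1]
finger_gap: 0.69
```

```bash
python3 m.py
```

```text
21.35 yaw 84.69 F [ 0.6 -1.6  4.1] M [-0.302  0.014  0.374] z [0.5331 0.2131 0.1013] tau6 0.439 q6 0.473
```

step_arm(
  deltas=[0, 0, 0, 0, 0, -0.8, 0.05, 0, 0, 0, 0, 0, -0.8, 0.05, 0, 0, 0, 0, 0, -0.8, 0.05, 0, 0, 0, 0, 0, -0.8, 0.05, 0, 0, 0, 0, 0, 0, 0.05],
)

```text
time: 21.85
position: [0.533, 0.2131, 0.1012]
tool_rot: [-0.233, -3.133, 0.0]
ft_force: [0.0, -1.5, 5.4]
finger_gap: 0.69
```

```bash
python3 m.py
```

```text
21.85 yaw 81.48 F [ 0.  -1.5  5.4] M [-0.357  0.108  0.406] z [0.533  0.2131 0.1012] tau6 0.452 q6 0.529
```

step_arm(
  deltas=[0, 0, 0, 0, 0, -0.8, 0.05, 0, 0, 0, 0, 0, -0.8, 0.05, 0, 0, 0, 0, 0, -0.8, 0.05, 0, 0, 0, 0, 0, -0.8, 0.05, 0, 0, 0, 0, 0, 0, 0.05],
)

```text
time: 22.35
position: [0.5333, 0.2134, 0.1013]
tool_rot: [0.321, 3.125, 0.001]
ft_force: [-0.6, -0.1, 4.5]
finger_gap: 0.687
```

```bash
python3 m.py
```

```text
22.35 yaw 78.28 F [-0.6 -0.1  4.5] M [-0.088  0.066  0.05 ] z [0.5333 0.2134 0.1013] tau6 0.093 q6 0.585
```

The moment dropped suddenly at yaw 80–78, which is the first slip. I continue about 11° so the shell settles in that notch; the next slip would come near yaw 56.

step_arm(
  deltas=[0, 0, 0, 0, 0, -1.2, 0.05, 0, 0, 0, 0, 0, -1.2, 0.05, 0, 0, 0, 0, 0, -1.2, 0.05, 0, 0, 0, 0, 0, -1.2, 0.05, 0, 0, 0, 0, 0, -1.2, 0.05],
)

```text
time: 22.85
position: [0.5332, 0.2131, 0.1013]
tool_rot: [-0.485, -3.104, 0.0]
ft_force: [0.4, -0.1, 3.9]
finger_gap: 0.689
```

```bash
python3 m.py
```

```text
22.85 yaw 72.22 F [ 0.4 -0.1  3.9] M [-0.147  0.014  0.143] z [0.5332 0.2131 0.1013] tau6 -0.021 q6 0.691
```

step_arm(
  deltas=[0, 0, 0, 0, 0, -1, 0.05, 0, 0, 0, 0, 0, -1, 0.05, 0, 0, 0, 0, 0, -1, 0.05, 0, 0, 0, 0, 0, -1, 0.05, 0, 0, 0, 0, 0, -1, 0.05],
)

```text
time: 23.35
position: [0.5332, 0.213, 0.1013]
tool_rot: [0.62, 3.08, -0.0]
ft_force: [0.3, -0.2, 5.5]
finger_gap: 0.689
```

```bash
python3 m.py
```

```text
23.35 yaw 67.24 F [ 0.3 -0.2  5.5] M [-0.272  0.061  0.326] z [0.5332 0.213  0.1013] tau6 0.153 q6 0.777
```

The moment is rising again (0.33) about 22–24° after the first rise, so one click is done and the notch is near yaw 70. I ease back 2.5° to unload it, check the ridge in the hand, then release.

step_arm(
  deltas=[0, 0, 0, 0, 0, 0.5, 0.05, 0, 0, 0, 0, 0, 1, 0.05, 0, 0, 0, 0, 0, 1, 0.05, 0, 0, 0, 0, 0, 0, 0.05, 0, 0, 0, 0, 0, 0, 0.05],
)

```text
time: 23.85
position: [0.5332, 0.2131, 0.1013]
tool_rot: [-0.551, -3.093, 0.0]
ft_force: [0.2, -0.1, 4.0]
finger_gap: 0.691
```

```bash
python3 m.py; python3 w.py w5 >/dev/null; python3 - <<'E'
from h import *;import pickle
s,p=pickle.load(open("w5.pkl","rb"));i=cv2.cvtColor(p["image"],6)
for th in(50,55):print(blobs(i,i>th,(235,265,285,345),20)[0])
E
```

```text
23.85 yaw 69.81 F [ 0.2 -0.1  4. ] M [-0.228  0.161  0.054] z [0.5332 0.2131 0.1013] tau6 0.065 q6 0.733
[([243, 275, 31, 70, 1064], [260.1, 301.7])]
[([244, 275, 29, 27, 601], [258.0, 288.0]), ([257, 303, 14, 41, 363], [263.4, 323.2])]
```

step_arm(
  deltas=[0, 0, 0, 0, 0, 0, 0.066, 0, 0, 0, 0, 0, 0, 0.072, 0, 0, 0, 0, 0, 0, 0.078, 0, 0, 0, 0, 0, 0, 0.085, 0, 0, 0, 0, 0, 0, 0.085],
)

```text
time: 24.4
position: [0.5331, 0.2132, 0.1011]
tool_rot: [-0.55, -3.093, 0.0]
ft_force: [0.2, -0.4, 0.1]
finger_gap: 0.994
```

step_arm(
  deltas=[0, 0, 0, 0, 0, 0, 0.085, 0, 0, 0.003, 0, 0, 0, 0.085, 0, 0, 0.01, 0, 0, 0, 0.085, 0, 0, 0.02, 0, 0, 0, 0.085, 0, 0, 0.03, 0, 0, 0, 0.085],
)

```text
time: 24.9
position: [0.5321, 0.2127, 0.1641]
tool_rot: [-0.55, -3.09, 0.003]
ft_force: [-0.5, -0.1, 0.9]
finger_gap: 0.995
```

step_arm(
  deltas=[0, 0, 0.03, 0, 0, 0, 0.085, 0, 0, 0.03, 0, 0, 0, 0.085, 0, 0, 0.02, 0, 0, 0, 0.085, 0, 0, 0, 0, 0, 0, 0.085, 0, 0, 0, 0, 0, 0, 0.085],
)

```text
time: 25.4
position: [0.5333, 0.2132, 0.245]
tool_rot: [0.55, 3.092, 0.001]
ft_force: [-0.1, -0.0, -0.6]
finger_gap: 0.995
```

step_arm(
  deltas=[0, 0, 0, 0, 0, 0, 0.085, 0, 0, 0, 0, 0, 0, 0.085, 0, 0, 0, 0, 0, 0, 0.085, 0, 0, 0, 0, 0, 0, 0.085, 0, 0, 0, 0, 0, 0, 0.085],
)

```text
time: 25.9
position: [0.5331, 0.2131, 0.2439]
tool_rot: [-0.55, -3.092, 0.001]
ft_force: [0.3, -0.6, 1.0]
finger_gap: 0.995
```

```bash
python3 w.py w6
```

```text
25.9 [0.5331 0.2131 0.2439] [0.3803 0.3917 0.2049 1.3847 0.     0.7326] [ 0.3451  0.9386 -0.0004]
315.95404060618586 258.1017580713291 188.9905119557555 [[-0.0001  0.9561  0.2931  0.0747]
 [ 1.      0.0001 -0.0003 -0.0008]
 [-0.0003  0.2931 -0.9561 -0.1253]
 [ 0.      0.      0.      1.    ]]
```

View pics/w6.png

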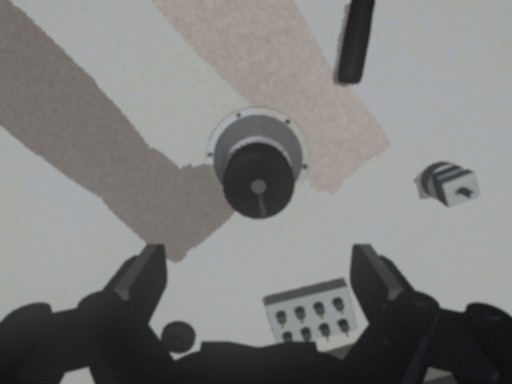

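The cap sits concentrically on the chamber, hub at (259,186), ridge to (263,215). I take a second wrist view from another place to measure its height.

step_arm(
  deltas=[-0.02, -0.01, 0.01, 0, 0, 0, 0.085, -0.02, -0.01, 0.01, 0, 0, 0, 0.085, -0.02, -0.01, 0.01, 0, 0, 0, 0.085, -0.02, -0.01, 0.01, 0, 0, 0, 0.085, 0, 0, 0, 0, 0, 0, 0.085],
)

```text
time: 26.45
position: [0.4519, 0.1725, 0.2863]
tool_rot: [0.551, 3.091, 0.002]
ft_force: [0.3, -0.2, 0.5]
finger_gap: 0.998
```

step_arm(
  deltas=[0, 0, 0, 0, 0, 0, 0.085, 0, 0, 0, 0, 0, 0, 0.085, 0, 0, 0, 0, 0, 0, 0.085, 0, 0, 0, 0, 0, 0, 0.085, 0, 0, 0, 0, 0, 0, 0.085],
)

```text
time: 26.95
position: [0.4534, 0.1733, 0.2838]
tool_rot: [-0.55, -3.092, 0.001]
ft_force: [0.2, 1.4, 0.4]
finger_gap: 0.996
```

```bash
python3 w.py w7|head -1; python3 - <<'E'
from h import *;import pickle
from workcell import robot
np.set_printoptions(precision=4,suppress=True)
rs=[]
for n in("w6","w7"):
    s,p=pickle.load(open(n+".pkl","rb"));i=cv2.cvtColor(p["image"],6)
    o,M=pose(p,s);c=M.T@(np.array([.532,.212,.12])-o);u=int(p["cx"]+p["fx"]*c[0]/-c[2]);v=int(p["cy"]-p["fy"]*c[1]/-c[2])
    b,_=blobs(i,i>52,(u-18,v-18,u+18,v+32),15);print(n,u,v,b)
    h=min(b,key=lambda a:np.hypot(a[1][0]-u,a[1][1]-v))[1];rs.append(ray(p,*h,s))
    for a in b:
        if a[1]!=h:
            t=plane(p,*a[1],.12,s)-plane(p,*h,.12,s);print("dir",np.degrees(np.arctan2(t[1],t[0])),np.linalg.norm(t))
sd=robot.snapshot("side");cv2.imwrite("pics/side1.png",cv2.resize(sd["image"][60:240,150:390],(800,600),interpolation=2))
print(tri(rs))
E
```

```text
26.95 [0.4534 0.1733 0.2838] [ 0.365   0.1995  0.0445  1.4167 -0.      0.7173] [ 0.345   0.9386 -0.0006]
w6 257 186 [([239, 179, 36, 39, 464], [258.5, 199.8])]
w7 322 233 [([304, 227, 36, 38, 779], [320.5, 250.5])]
(array([0.5421, 0.2072, 0.1294]), [np.float64(3.156964650140252), np.float64(3.156964650140293)])
```

View pics/side1.png

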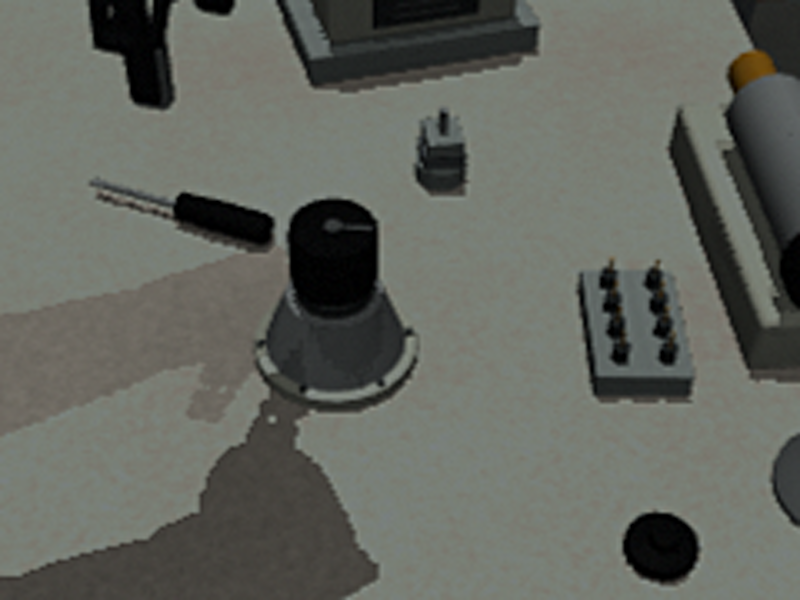

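The side view shows the cap upright and level on the neck, with its hub at crop (333,226) and nothing else moved. My blob threshold had merged the background, so I redo the height check with tighter windows.

```bash
python3 - <<'E'
from h import *;import pickle
np.set_printoptions(precision=4,suppress=True)
rs=[]
for n,u,v in(("w6",257,186),("w7",322,233)):
    s,p=pickle.load(open(n+".pkl","rb"));i=cv2.cvtColor(p["image"],6)
    for th in(60,68):
        b,_=blobs(i,i>th,(u-12,v-12,u+13,v+10),15);print(n,b)
    h=max(b,key=lambda a:a[0][4])[1];rs.append(ray(p,*h,s))
    if n=="w6":
        t=plane(p,263,214,.12,s)-plane(p,*h,.12,s);print("ptr",np.degrees(np.arctan2(t[1],t[0])))
d=pickle.load(open("d0.pkl","rb"))["side"]
r=ray(d,249.7,127.6);print(tri(rs),tri([rs[0],r]),tri(rs+[r]))
E
```

```text
w6 [([251, 180, 15, 14, 172], [258.1, 186.3])]
w6 [([252, 180, 14, 14, 150], [258.2, 186.2])]
ptr -10.784313902231544
w7 [([317, 228, 13, 15, 145], [323.1, 234.4])]
w7 [([317, 228, 13, 15, 128], [323.1, 234.6])]
(array([0.5317, 0.2126, 0.1225]), [np.float64(0.4498787379121045), np.float64(0.44987873791215577)]) (array([0.5332, 0.2127, 0.1186]), [np.float64(0.5955048051196701), np.float64(0.595504805119835)]) (array([0.5333, 0.2125, 0.119 ]), [np.float64(0.8482507324668862), np.float64(0.4793809597618271), np.float64(0.3920722615625959)])
```

The hub stands at about 0.120 m, which is home (0.126 on the lugs). The ridge is at -11°, against about -13° expected after the turn. I hand in.

```bash
python3 -c "from workcell import robot;print(robot.sign_off())"
```

```text
the job is handed in; nothing more can be done
None
```

The cap is on the chamber, fully home, and turned clockwise through one ratchet click. I let go of it and handed the job in at about 27 s; no verdict was reported.

- **Fitting:** I measured the lug angles with the wrist camera and turned the cap in the air so its teeth met the gaps. It went straight down to the home height (contact at TCP z 0.102, against 0.108 if it stood on the lugs).
- **Pressing:** Upward force stayed at about 5.5 N or less in every reading, against the 18 N limit.
- **Click:** The collar's stop came after about 75–80° of turning. The moment then held at about 0.4 N m, dropped suddenly at yaw 80–78° (the one click), and began to rise again about 22–24° after the first rise. I eased back 2.5° before letting go.
- **Last checks:**
  - The hub height came out at 0.119 to 0.1225 m depending on the views used; 0.120 m is home and 0.126 m is on the lugs.
  - The ridge was at -11°, against about -13° expected, which is within measuring error.
  - In the last side view the cap stood level, and the pin rack, goniometer head and cover looked undisturbed. I did not look at the vial again after lifting the cap.
- **What disagreed:**
  - My first hub measurement after release gave a wrong point because the mask merged with the background; I repeated it with a tighter window.
  - The estimates of the cap's offset in the hand differed by about 2 mm. I corrected this with small shifts while turning, and sideways force stayed under 3 N.

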